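Put the stray setup block back in the roll-top dust box

TASK

One of the two steel setup blocks has been left out on the bench. Roll the slatted cover of the dust box all the way up and back, set the block down gently (do not drop it) so that it lies flat in the empty compartment beside its mate, and roll the cover fully down again. Leave the mate and everything else on the bench where it lies.

Things in the scene. Friction and masses are not known exactly. Their poses are not given: they have to be found in the camera images.
- dust_box: Grey sheet-steel roll-top box fixed to the bench, 296 mm wide (its y) and 171 mm high; x from -134 (front) to +153 mm (rear). Origin: on the bench under the track axis; z up, front faces -x, +y is left seen from the front. Front apron at x = -126 to -118 mm, 76 mm high; D-shaped end cheeks, 8 mm thick, inner faces at y = +-140 mm, radius 153 mm about the track axis.
- shutter (a joint): Angle (rad) of the slatted aluminium cover on its circular track about the box's y axis through track_axis: 0 = fully down on the apron, growing as it rolls up and back; 1.344 = fully back under the hood. Stays where it is left: track friction about 0.6 N m, with its weight up to 1.1 N m (4 to 10 N at the rail along the track).
- lift_rail (a point): Centre of the 12 mm bead at the outer edge of the cover's lift rail, mid-length: a flange 5 mm thick standing out radially from the cover's lower edge, bead 256 mm long along box y, 166 mm from the track axis. Shut: 29 deg above horizontal, in front, 98 mm over the bench; fully back: 106 deg, just past the top. Pushed from in front it opens; from behind, then above, it shuts.
- track_axis (a point): Point on the axis of the cover's circular track, mid-width, 18 mm above the bench, axes as the box. The slats lie 140 mm from it. Behind the open cover a fixed hood of radius 149 mm about this axis runs from 112 deg (past the top) down the rear.
- empty_bay (a point): Centre of the mat of the empty compartment (box x -60, y +71, z 10 mm: left one seen from the front), axes as the box. Compartment 116 mm (x) by 137 mm (y), open above only with the cover back; divider at box y = 0 and fence behind stand 12 mm over the mat. Behind the fence: a gutter with a soapstone holder, then a liner 125 mm high at box x = +50 mm.
- loose_block: The setup block left out on the bench: ground steel block with drilled holes, 51 mm (its x) x 76 mm (its y) x 25 mm high. Origin: centre of its underside. It lies flat, at any of three spots left of the box, among a flat bar tab and a tube offcut.
- mate_block: Its mate of the same shape and size, lying flat in the right compartment of the dust box. Leave it there. Origin: centre of its underside.
- flat_tab: Bystander: drilled flat steel bar, 38 x 90 (its y) x 10 mm, origin at the centre of its underside.
- tube_offcut: Bystander: offcut of square steel tube, 29 x 85 (its y) x 29 mm, origin at the centre of its underside.
- bolt_a: Bystander: hexagon bolt, 22 x 54 x 20 mm, lying at the back left of the box.
- nut_a: Bystander: hexagon nut, 19 x 22 x 10 mm, near the bolt.
- tape: Bystander: tape measure, 40 x 82 (its y) x 70 mm high, standing on the bench left of the box.
- square: Bystander: combination square, 97 x 300 (its y) x 26 mm, lying at the front right.

How it is judged:
By the outcome, as a careful person would: the job done as asked, in the order asked, and still so for the second after the job is handed in, with the robot touching nothing.
It also fails if it takes over 70 s, if anything falls off the work surface, if the arm or the gripper's body presses on something with over 40 N, if the wrist force passes 120 N, or if a joint passes its speed limit or range.

ROBOT

A 6-joint arm with a two-finger parallel gripper is mounted at the origin on the work surface; the furniture and walls round the work are solid. World frame = base frame: x ahead of the robot, y to its left, z up, the work surface at z = 0. Lengths are in mm, angles in degrees, forces in N, time in s.
With the tool pointing down it reaches from about 300 to 850 mm from the base axis. Payload 4.2 kg.
Tool frame: the origin (TCP) lies midway between the tips of the shut fingers; the grasp point (between the pads) lies 19 mm behind it; z points along the fingers, y is the line along which they close (so a half turn about z gives the same grasp; the last joint's range is limited). The gripper opens to 91 mm and grips with 3 to 60 N. Pads are 32 mm wide; open, the fingers measure 118 mm over their backs; the gripper's body (76 mm by 178 mm) begins 60 mm behind the grasp point.
Start: joints at [69.958, 18.312, 89.639, -0, 72.044, -1.146], TCP at [186.219, 544.027, 213.976] pointing down, gripper open.
Joint ranges: [-177.97, 177.97], [-48.28, 115.42], [12.27, 149.76], [-77.06, 257.06], [2.81, 150.46], [-146.56, 146.56]. Speed limits (degrees/s): [147.25, 147.25, 180, 180, 180, 180].

INTERFACE

Orientations are given as [roll, pitch, yaw] about the fixed x, y, z axes, in that order (R = Rz(yaw) Ry(pitch) Rx(roll)).
In Python, from workcell import env, optics, job_done gives the robot as it stands (env), with the cameras (optics) and the job as plain functions.
- The arm moves only by the tool drive_effector, called after "Request:" in YAML: its name, and indented under it one key for each argument. Schema: {"type":"object","properties":{"offsets":{"type":"array","items":{"type":"array","items":{"type":"number"},"minItems":6,"maxItems":6},"minItems":1,"maxItems":8},"finger_gap":{"type":"number"},"squeeze":{"type":"number"},"only":{"type":"string"},"quiet":{"type":"boolean"},"lines":{"type":"string"}},"required":["offsets"],"additionalProperties":false}. offsets is a list of rows, 1 to 8 of them, each of 6 numbers: dx, dy, dz in shares of the most that a row can go, 1 being 50 mm, then a rotation vector rx, ry, rz in parts of the range, where 1.0 means 60 degrees; each row shifts and turns the commanded pose from where the row before left it, along the tool's axes as they then stand; what a row does not reach is not made up. A row lasts 1/10 s, in which the tool goes at most 50 mm and 8.59 degrees, less where a joint would pass 70% of its speed; a pose out of reach is approached as far as the arm can. finger_gap is the finger opening in mm, set as the call begins (left out keeps the last). The fingers move at their own pace and stop on an object; squeeze is the grip in N (left out, the last holds). Time passes only in rows, so rows that do not move let the fingers close. The tool returns the time, the measured TCP pose, the force, the opening and the grip force at its end. only (a regular expression) keeps the lines of the reply that match it, lines (a string "A,B") keeps lines A to B, and quiet returns only ok. Input that does not fit is refused with a message, and nothing moves.
- env.state(): the state, without advancing time (a new reading comes with each control period).
- optics.grab_frame(name): name is "side" or "top"; returns the picture (400x640x3 uint8, blue, green, red); there is no depth.
- optics.camera_model(name): a dict with "fx", "fy", "cx", "cy" (pixels), "T" (4x4, takes a point from camera to world coordinates). Camera axes: x right, y up, looking along -z (the intrinsics and any distortion apply to the point x, -y, -z); pixel columns grow to the right and rows downward; lengths in mm; the calibration is good to about 2 mm. A picture is of the moment at which its call begins. camera_model takes no time and is no camera call.
- job_done(): hands the job in; it is judged then, once.
The state is a dict: "time_s": time; "qpos": joint angles; "qvel": joint speeds; "effort": joint torques, N m; "ee_pos": TCP position; "ee_rot": TCP orientation; "force": force on the tool from outside, world axes, zero at the start; "torque": the same for the moment, N m; "gripper_width": finger opening in mm; "gripper_force": force on a finger pad.
Only numpy, scipy, OpenCV 4.12 (cv2) and the standard library are available. Lean on these libraries where they do the work, as an engineer would, in place of code of your own. Each camera call takes 0.05 s, during which the arm holds its last target. There are 200 camera calls.

## Working session

There is one attempt and no reset: what is moved stays moved. The work goes in short steps, Python scripts to look and compute and a tool call to move; the robot and the scene stay as the last step left them, time stands still between calls to the robot, and variables do not carry over. Pictures are saved under pics/ and viewed, at most 10 in all, crops included, and the job is handed in when it is done.

```bash
ls; mkdir -p pics; python3 - <<'E'
from workcell import env, optics, job_done
import cv2
for n in("top","side"):
    f=optics.grab_frame(n); cv2.imwrite(f"pics/{n}0.png",f)
    m=optics.camera_model(n); print(n,{k:(v if k!='T' else [list(map(lambda a:round(float(a),3),r)) for r in v]) for k,v in m.items()})
s=env.state(); print(s)
E
```

```text
pics
workcell.py
top {'fx': 402.9505054757416, 'fy': 402.9505054757416, 'cx': 327.1975499836788, 'cy': 197.8962422823025, 'T': [[0.345, 0.734, -0.585, -59.262], [-0.939, 0.263, -0.222, -294.828], [-0.009, 0.626, 0.78, 809.414], [0.0, 0.0, 0.0, 1.0]]}
side {'fx': 482.5058856757123, 'fy': 482.5058856757123, 'cx': 320.60421435111374, 'cy': 195.02117455523313, 'T': [[0.381, -0.397, 0.835, 1574.263], [0.924, 0.151, -0.35, -547.695], [0.012, 0.905, 0.424, 637.148], [0.0, 0.0, 0.0, 1.0]]}
{'time_s': 0.1, 'qpos': array([ 6.99564111e+01,  1.83483236e+01,  8.96988465e+01, -1.33765309e-03,
        7.20431996e+01, -1.14496382e+00]), 'qvel': array([ 0.03110062, -0.04540746, -0.27141794,  0.04956978, -0.01333454,
       -0.00996093]), 'effort': array([-2.36720934e-04, -4.13332343e+01, -2.32511508e+01,  7.28691998e-02,
        4.23186645e-02, -4.69581119e-05]), 'ee_pos': array([186.08505306, 543.58866844, 213.20474189]), 'ee_rot': array([-1.79909623e+02, -5.34185564e-04,  1.61101788e+02]), 'force': array([-0.52612201, -0.77495751, -1.03879816]), 'torque': array([-0.01662687, -0.01187914, -0.04435105]), 'gripper_force': 0.0, 'gripper_width': 91.42270305366237}
```

View pics/top0.png

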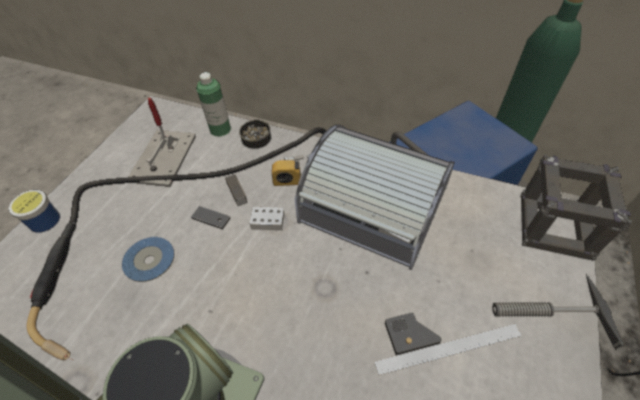

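View pics/side0.png

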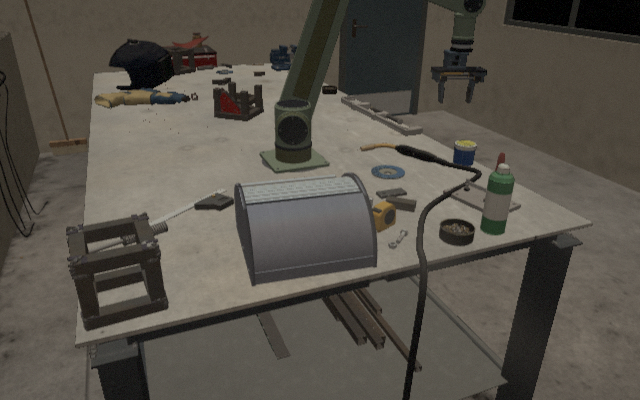

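```bash
cat > h.py <<'E'
from workcell import env, optics, job_done
import numpy as np, cv2
def proj(n,P):
    m=optics.camera_model(n); T=np.linalg.inv(np.array(m['T'])); p=(T[:3,:3]@np.atleast_2d(P).T).T+T[:3,3]
    return np.c_[m['fx']*p[:,0]/-p[:,2]+m['cx'], m['fy']*-p[:,1]/-p[:,2]+m['cy']]
def ray(n,uv):
    m=optics.camera_model(n); T=np.array(m['T']); uv=np.atleast_2d(uv).astype(float)
    d=np.c_[(uv[:,0]-m['cx'])/m['fx'],-(uv[:,1]-m['cy'])/m['fy'],-np.ones(len(uv))]
    return T[:3,3],(T[:3,:3]@d.T).T
def onz(n,uv,z):
    c,d=ray(n,uv); return c+d*((z-c[2])/d[:,2:3])
def tri(na,a,nb,b):
    c1,d1=ray(na,a);c2,d2=ray(nb,b);d1,d2=d1[0],d2[0]
    s=np.linalg.lstsq(np.c_[d1,-d2],c2-c1,rcond=None)[0]
    p,q=c1+s[0]*d1,c2+s[1]*d2; return (p+q)/2,np.linalg.norm(p-q)
E
python3 - <<'E'
import cv2
t=cv2.imread('pics/top0.png')[115:285,185:465]; s=cv2.imread('pics/side0.png')[165:285,225:425]
cv2.imwrite('pics/c1.png',cv2.resize(t,None,fx=2.85,fy=2.85,interpolation=cv2.INTER_CUBIC))
cv2.imwrite('pics/c2.png',cv2.resize(s,None,fx=4,fy=4,interpolation=cv2.INTER_CUBIC))
E
```

```text
(no output)
```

View pics/c1.png

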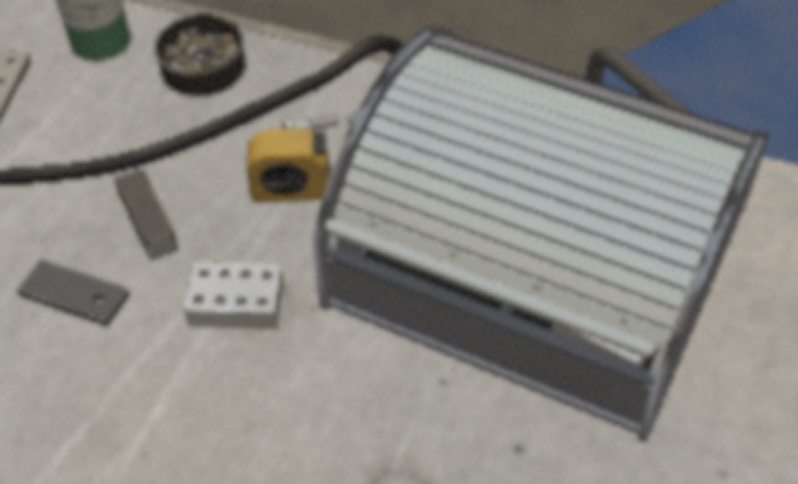

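View pics/c2.png

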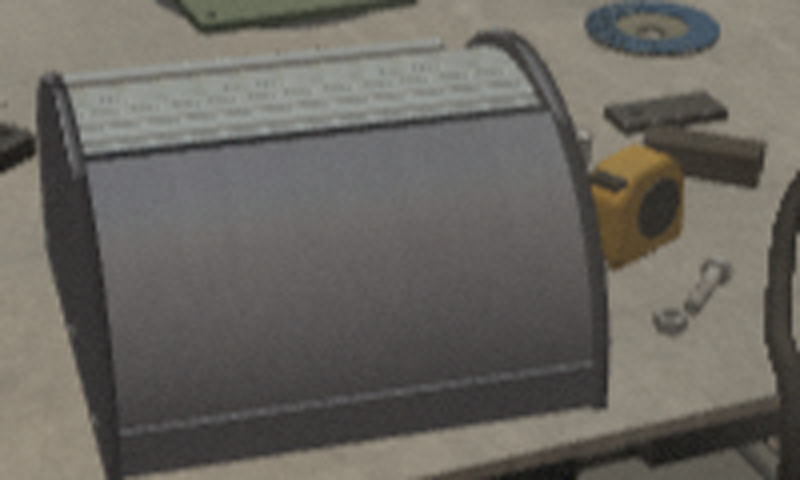

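```bash
cat > m.py <<'E'
from h import *
from scipy.optimize import least_squares
c=lambda p:np.array(p)/2.85+[185,115]
cs=lambda p:np.array(p)/4+[225,165]
A=[("top",c([322,305]),[-134,148,0]),("top",c([643,437]),[-134,-148,0]),("side",cs([120,475]),[153,-148,0]),("side",cs([605,407]),[153,148,0])]
for n,u,b in A: print(b,onz(n,u,0).round(0))
def W(p,b): 
    cc,s=np.cos(p[2]),np.sin(p[2]); b=np.atleast_2d(b); return np.c_[p[0]+cc*b[:,0]-s*b[:,1],p[1]+s*b[:,0]+cc*b[:,1],b[:,2]]
r=least_squares(lambda p:np.concatenate([(onz(n,u,0)-W(p,b))[0,:2] for n,u,b in A]),[550,50,0])
p=r.x; print('box',p[:2],np.degrees(p[2]),r.fun.round(1))
np.save('box.npy',p)
for th in range(0,80,10): 
  a=np.radians(29+th); q=[[-166*np.cos(a),y,18+166*np.sin(a)] for y in(128,-128)]
  print(th,((proj('top',W(p,q))-[185,115])*2.85).round(0).tolist(),((proj('side',W(p,q))-[225,165])*4).round(0).tolist())
k=c([[190,264],[282,263],[278,315],[186,314]]); P=onz('top',k,25); print('blk',P.round(1).tolist(),P.mean(0),[np.linalg.norm(P[i]-P[(i+1)%4]).round(1) for i in range(4)])
d=P[1]-P[0]+P[2]-P[3]; print('long axis deg',np.degrees(np.arctan2(d[1],d[0])))
print('bottom',onz('top',c([[188,326],[277,326]]),0))
print('bay',W(p,[-60,71,10]))
for nm,q,z in(("tape",[[252,198],[325,198]],0),("tube",[[118,180],[150,250],[172,240],[136,172]],29),("tab",[[20,290],[108,323],[128,293],[42,262]],10)): print(nm,onz('top',c(q),z).round(0).tolist())
E
python3 m.py
```

```text
[-134, 148, 0] [[452. -23.   0.]]
[-134, -148, 0] [[ 420. -311.    0.]]
[153, -148, 0] [[ 699. -336.    0.]]
[153, 148, 0] [[738. -51.   0.]]
box [ 567.85357418 -179.38856572] -6.2295800115984745 [ 1.6 -5.1  1.8  0.6 -4.9  6.9  1.6 -2.5]
0 [[322.0, 252.0], [633.0, 374.0]] [[428.0, 62.0], [63.0, 101.0]]
10 [[331.0, 218.0], [645.0, 339.0]] [[436.0, 39.0], [65.0, 77.0]]
20 [[341.0, 183.0], [659.0, 301.0]] [[446.0, 22.0], [67.0, 60.0]]
30 [[355.0, 148.0], [673.0, 263.0]] [[458.0, 11.0], [70.0, 49.0]]
40 [[370.0, 115.0], [688.0, 226.0]] [[471.0, 8.0], [75.0, 46.0]]
50 [[386.0, 85.0], [702.0, 192.0]] [[485.0, 12.0], [81.0, 52.0]]
60 [[402.0, 59.0], [714.0, 163.0]] [[500.0, 24.0], [88.0, 65.0]]
70 [[418.0, 39.0], [725.0, 139.0]] [[516.0, 45.0], [95.0, 88.0]]
blk [[437.8, 92.5, 25.0], [465.6, 18.3, 25.0], [414.7, -0.7, 25.0], [389.6, 71.9, 25.0]] [426.94825281  45.51350975  25.        ] [np.float64(79.2), np.float64(54.4), np.float64(76.8), np.float64(52.4)]
long axis deg -70.19744181096068
bottom [[393.35961254  76.25498548   0.        ]
 [419.08328788   4.81054894   0.        ]]
bay [[ 515.9122636 -102.29706     10.       ]]
tape [[543.0, 86.0, 0.0], [566.0, 22.0, 0.0]]
tube [[500.0, 196.0, 29.0], [437.0, 130.0, 29.0], [454.0, 117.0, 29.0], [514.0, 185.0, 29.0]]
tab [[372.0, 226.0, 10.0], [368.0, 137.0, 10.0], [401.0, 136.0, 10.0], [405.0, 224.0, 10.0]]
```

Careful with the scale: shifts go in shares of 50 mm and turns go in shares of 60 degrees. That gives: 8.5 degrees / 60 = 0.1417.

```bash
cat >> h.py <<'E'
from scipy.spatial.transform import Rotation as Ro
box=np.load('box.npy')
def W(b,p=None):
    p=box if p is None else p
    c,s=np.cos(p[2]),np.sin(p[2]); return np.array([p[0]+c*b[0]-s*b[1],p[1]+s*b[0]+c*b[1],b[2]])
def B(w):
    c,s=np.cos(box[2]),np.sin(box[2]); x,y=w[0]-box[0],w[1]-box[1]; return np.array([c*x+s*y,-s*x+c*y,w[2]]).round(1)
def rot(): return Ro.from_euler('xyz',env.state()['ee_rot'],degrees=True)
def to(w,yaw=None):
    s=env.state(); R=rot(); print('tool delta',R.inv().apply(np.array(w)-s['ee_pos']).round(1), '' if yaw is None else ('rv',(R.inv()*Ro.from_euler('xyz',[180,0,yaw],degrees=True)).as_rotvec(degrees=True).round(2)))
def where():
    s=env.state(); print('t',round(s['time_s'],2),'box frame',B(s['ee_pos']),'F',s['force'].round(1),'w',round(s['gripper_width'],1),'rot',s['ee_rot'].round(1))
E
python3 - <<'E'
from h import *
c=lambda p:np.array(p)/2.85+[185,115]
cs=lambda p:np.array(p)/4+[225,165]
for a,b in(([331,226],[440,43]),([655,347],[62,78])):
    p,e=tri('top',c(a),'side',cs(b)); q=B(p); print(p.round(),e.round(1),q,'r',np.hypot(q[0],q[2]-18),np.degrees(np.arctan2(q[2]-18,-q[0])))
to(W([-185,0,214]),np.degrees(box[2])+90)
E
```

```text
[451. -37. 117.] 5.5 [-131.3  129.   117.4] r 164.6816626100186 37.127358123551474
[ 423. -297.  121.] 7.1 [-131. -133.  121.] r 166.6433316997713 38.17653760096648
tool delta [-4.149e+02 -6.009e+02  1.000e-01] ('rv', array([-8.000e-02,  6.000e-02,  7.733e+01]))
```

Request:
drive_effector:
  offsets:
    - [0,0,0,0,0,0.1417]
    - [0,0,0,0,0,0.1417]
    - [0,0,0,0,0,0.1417]
    - [0,0,0,0,0,0.1417]
    - [0,0,0,0,0,0.1417]
    - [0,0,0,0,0,0.1417]
    - [0,0,0,0,0,0.1417]
    - [0,0,0,0,0,0.1417]
  finger_gap: 0
  squeeze: 20

```text
time_s: 0.9
ee_pos: [186.1, 543.7, 213.5]
ee_rot: [-180.0, 0.1, 92.8]
force: [-0.7, -0.3, -0.4]
gripper_width: 30.4
gripper_force: 0.0
```

Request:
drive_effector:
  offsets:
    - [0,0,0,0,0,0.1417]
    - [0,0,0,0,0,0]

```text
time_s: 1.1
ee_pos: [186.1, 543.7, 213.5]
ee_rot: [-180.0, 0.1, 84.6]
force: [-0.5, -0.2, -1.0]
gripper_width: 13.8
gripper_force: 0.0
```

```bash
python3 -c "
from h import *
to(W([-185,0,214]),np.degrees(box[2])+90)"
```

```text
tool delta [-6.814e+02  2.629e+02  1.000e-01] ('rv', array([-0.01,  0.05,  0.85]))
```

To row units: -42.5 mm is -0.85, 16.4 mm is 0.328, 0.85 degrees / 60 = 0.0142.

Request:
drive_effector:
  offsets:
    - [-0.85,0.328,0,0,0,0.0142]
    - [-0.85,0.328,0,0,0,0]
    - [-0.85,0.328,0,0,0,0]
    - [-0.85,0.328,0,0,0,0]
    - [-0.85,0.328,0,0,0,0]
    - [-0.85,0.328,0,0,0,0]
    - [-0.85,0.328,0,0,0,0]
    - [-0.85,0.328,0,0,0,0]
  quiet: true

```text
ok
```

Request:
drive_effector:
  offsets:
    - [-0.85,0.328,0,0,0,0]
    - [-0.85,0.328,0,0,0,0]
    - [-0.85,0.328,0,0,0,0]
    - [-0.85,0.328,0,0,0,0]
    - [-0.85,0.328,0,0,0,0]
    - [-0.85,0.328,0,0,0,0]
    - [-0.85,0.328,0,0,0,0]
    - [0,0,0,0,0,0]

```text
time_s: 2.7
ee_pos: [363.2, -120.8, 213.9]
ee_rot: [179.9, 0.1, 83.6]
force: [-0.2, -0.2, 0.8]
gripper_width: 0.4
gripper_force: 0.0
```

```bash
python3 -c "
from h import *
where();to(W([-170,0,105]),np.degrees(box[2])+90)"
```

```text
t 2.7 box frame [-209.8   36.   213.9] F [-0.2 -0.2  0.8] w 0.4 rot [1.799e+02 1.000e-01 8.360e+01]
tool delta [-35.7  39.8 109. ] ('rv', array([ 0.07,  0.11, -0.21]))
```

To row units: 37 mm is 0.74, 36 mm is 0.72.

Request:
drive_effector:
  offsets:
    - [-0.36,0.2,0.72,0,0,0]
    - [-0.36,0.2,0.72,0,0,0]
    - [0,0.2,0.74,0,0,0]
    - [0,0.18,0,0,0,0]
    - [0,0,0,0,0,0]

```text
time_s: 3.2
ee_pos: [398.1, -156.0, 105.4]
ee_rot: [180.0, -0.0, 83.9]
force: [0.9, 0.5, -0.2]
gripper_width: 0.8
gripper_force: 0.0
```

```bash
python3 -c "
from h import *
where()"
```

```text
t 3.2 box frame [-171.3    4.9  105.4] F [ 0.9  0.5 -0.2] w 0.8 rot [180.   -0.   83.9]
```

Request:
drive_effector:
  offsets:
    - [0,0.2,0,0,0,0]
    - [0,0.2,-0.1,0,0,0]
    - [0,0.2,-0.16,0,0,0]
    - [0,0.2,-0.16,0,0,0]
    - [0,0,0,0,0,0]

```text
time_s: 3.7
ee_pos: [433.8, -160.1, 128.0]
ee_rot: [-179.6, 0.0, 83.9]
force: [-11.9, 0.3, 13.4]
gripper_width: 0.5
gripper_force: 8.4
```

```bash
python3 -c "
from h import *
where()"
```

```text
t 3.7 box frame [-135.4    4.6  128. ] F [-11.9   0.3  13.4] w 0.5 rot [-179.6    0.    83.9]
```

To row units: 10 mm is 0.2, -9 mm is -0.18.

Request:
drive_effector:
  offsets:
    - [0,0.2,-0.18,0,0,0]
    - [0,0.2,-0.16,0,0,0]
    - [0,0.2,-0.14,0,0,0]
    - [0,0.2,-0.12,0,0,0]
    - [0,0.2,-0.08,0,0,0]
    - [0,0.2,-0.06,0,0,0]
    - [0,0.2,-0.04,0,0,0]
    - [0,0.2,-0.02,0,0,0]

```text
time_s: 4.5
ee_pos: [515.6, -169.6, 178.6]
ee_rot: [179.7, 0.2, 83.8]
force: [-22.4, 6.0, 66.2]
gripper_width: 0.4
gripper_force: 25.7
```

```bash
python3 -c "
from h import *
where()"
```

```text
t 4.5 box frame [-53.    4.1 178.6] F [-22.4   6.   66.2] w 0.4 rot [179.7   0.2  83.8]
```

Request:
drive_effector:
  offsets:
    - [0,0.2,0,0,0,0]
    - [0,0.2,0,0,0,0]
    - [0,0.2,0,0,0,0]
    - [0,0.2,0,0,0,0]
    - [0,0.2,0,0,0,0]
    - [0,0.16,0.02,0,0,0]
    - [0,0,0,0,0,0]

```text
time_s: 5.2
ee_pos: [575.5, -175.8, 164.0]
ee_rot: [180.0, -0.0, 83.8]
force: [0.9, 1.2, -0.3]
gripper_width: 0.4
gripper_force: 0.0
```

```bash
python3 -c "
from h import *
where()"
```

```text
t 5.2 box frame [  7.2   4.4 164. ] F [ 0.9  1.2 -0.3] w 0.4 rot [180.   -0.   83.8]
```

```bash
python3 - <<'E'
from h import *
t=optics.grab_frame('top')[60:290,200:480]; s=optics.grab_frame('side')[60:280,225:425]
s=cv2.resize(s,None,fx=2,fy=2); t=cv2.resize(t,(400,int(230*400/280)));
o=np.zeros((440,800,3),np.uint8); o[:t.shape[0],:400]=t; o[:,400:]=s; cv2.imwrite('pics/d1.png',o)
E
```

```text
(no output)
```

View pics/d1.png

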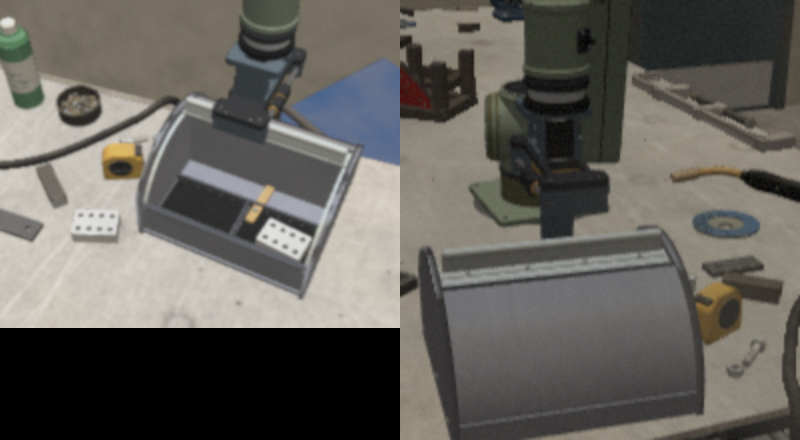

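To row units: 6 mm is 0.12, 5 mm is 0.1.

Request:
drive_effector:
  offsets:
    - [0,0.12,0,0,0,0]
    - [0,0.12,0,0,0,0]
    - [0,0.1,0,0,0,0]
    - [0,0,0,0,0,0]

```text
time_s: 5.7
ee_pos: [591.7, -177.6, 164.8]
ee_rot: [179.9, -0.0, 83.8]
force: [-1.0, -0.0, 0.1]
gripper_width: 0.5
gripper_force: 0.1
```

```bash
python3 -c "
from h import *
where()"
```

```text
t 5.7 box frame [ 23.5   4.3 164.8] F [-1.  -0.   0.1] w 0.5 rot [179.9  -0.   83.8]
```

Request:
drive_effector:
  offsets:
    - [0,0.06,0,0,0,0]
    - [0,0.06,0,0,0,0]
    - [0,0,0,0,0,0]

```text
time_s: 6.0
ee_pos: [597.2, -178.2, 164.9]
ee_rot: [180.0, -0.0, 83.8]
force: [-1.7, 0.2, -0.3]
gripper_width: 0.6
gripper_force: 0.5
```

```bash
python3 -c "
from h import *
where()"
```

```text
t 6.0 box frame [ 29.    4.3 164.9] F [-1.7  0.2 -0.3] w 0.6 rot [180.   -0.   83.8]
```

To row units: 3 mm is 0.06.

Request:
drive_effector:
  offsets:
    - [0,0.06,0,0,0,0]
    - [0,0.06,0,0,0,0]
    - [0,0,0,0,0,0]

```text
time_s: 6.3
ee_pos: [599.5, -178.5, 164.9]
ee_rot: [-179.5, -0.0, 83.8]
force: [-10.1, 0.5, 3.6]
gripper_width: 0.1
gripper_force: 5.2
```

Request:
drive_effector:
  offsets:
    - [0,0.06,0,0,0,0]
    - [0,0.06,0,0,0,0]
    - [0,0,0,0,0,0]

```text
time_s: 6.6
ee_pos: [599.5, -178.4, 165.0]
ee_rot: [-178.8, -0.0, 83.8]
force: [-23.2, 2.4, 11.7]
gripper_width: 0.4
gripper_force: 12.4
```

To row units: -40 mm is -0.8, -30 mm is -0.6, -8 degrees / 60 = -0.1333.

Request:
drive_effector:
  offsets:
    - [0,-0.3,0,0,0,0]
    - [0,-0.5,-0.1,0,0,0]
    - [0,-0.8,-0.6,0,0,0]
    - [0.6,-0.8,-0.8,0,0,-0.1333]
    - [0.8,-0.6,0,0,0,-0.1333]
    - [0.8,-0.4,0,0,0,-0.1333]
    - [0.8,0,0,0,0,0]
    - [0,0,0,0,0,0]
  finger_gap: 91

```text
time_s: 7.4
ee_pos: [429.9, -27.7, 232.4]
ee_rot: [179.8, -0.0, 108.0]
force: [0.4, -0.2, -0.7]
gripper_width: 61.9
gripper_force: 0.0
```

```bash
python3 - <<'E'
from h import *
t=optics.grab_frame('top'); s=optics.grab_frame('side'); cv2.imwrite('pics/t2.png',t); cv2.imwrite('pics/s2.png',s)
cv2.imwrite('pics/e1.png',cv2.resize(t[120:290,240:470],None,fx=3.4,fy=3.4,interpolation=cv2.INTER_CUBIC))
where(); 
P=onz('top',cv2.UMat(np.zeros(1)).get() if 0 else [[267,218]],25)
to([427,45.5,80],110)
E
```

```text
t 7.5 box frame [-151.5  133.2  232.1] F [ 0.8 -0.9 -0.2] w 69.6 rot [1.798e+02 1.000e-01 1.079e+02]
tool delta [ 74.1  18.3 152.1] ('rv', array([ 0.19,  0.1 , -2.13]))
```

View pics/e1.png

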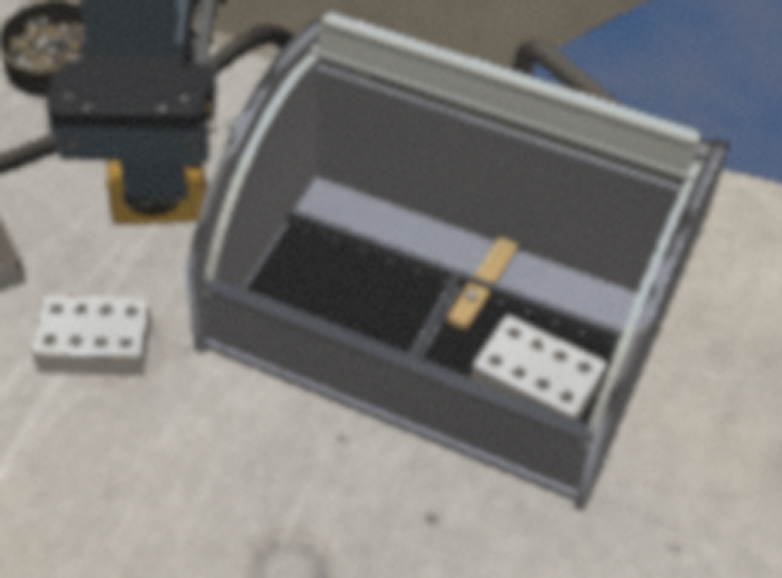

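```bash
python3 - <<'E'
from h import *
c=lambda p:np.array(p,float)/3.4+[240,120]
for n,q,z,b in(('mat rear L',[290,220],10,'(-2,140)'),('mat rear R',[453,283],10,'(-2,2)'),('apron top L',[208,287],76,'(-126,140)'),('apron top R',[588,434],76,'(-126,-140)'),('foot L',[197,348],0,'(-134,148)'),('foot R',[583,503],0,'(-134,-148)')):
    print(n,b,B(onz('top',c(q),z)[0]))
# mask-based block corners (white-ish) loose block
t=cv2.imread('pics/t2.png'); 
m=cv2.inRange(t,(150,150,150),(255,255,255)); m=cv2.morphologyEx(m,cv2.MORPH_CLOSE,np.ones((5,5)))
for n,(x,y) in(('loose',(267,216)),('mate',(399,227))):
    g=np.zeros_like(m); g[y-22:y+22,x-26:x+26]=m[y-22:y+22,x-26:x+26]
    cs=max(cv2.findContours(g,0,2)[0],key=cv2.contourArea); r=cv2.convexHull(cs).reshape(-1,2)
    z=25 if n=='loose' else 35
    P=onz('top',r,z)[:,:2].astype(np.float32); print(n,cv2.contourArea(cs),cv2.minAreaRect(P),B([*cv2.minAreaRect(P)[0],z]))
P=onz('top',c([[45,297],[151,298],[146,360],[35,358]]),25); print(P.mean(0),P.round().tolist())
f=onz('top',c([[35,358],[146,360]]),25);b=onz('top',c([[37,370],[145,373]]),0)
# height at which ray of the top edge passes over the bottom corner
C,d=ray('top',c([[35,358],[146,360]]))
for i in range(2):
    s=np.dot(b[i,:2]-C[:2],d[i,:2])/np.dot(d[i,:2],d[i,:2]); print('height',(C+s*d[i])[2])
p,e=tri('top',c([322,16]),'side',[0.5*640,200]); 
E
```

```text
mat rear L (-2,140) [ -2.  132.8  10. ]
mat rear R (-2,2) [-4.2 -3.  10. ]
apron top L (-126,140) [-130.1  130.    76. ]
apron top R (-126,-140) [-128.1 -138.8   76. ]
foot L (-134,148) [-132.8  142.7    0. ]
foot R (-134,-148) [-130.5 -148.6    0. ]
loose 2121.5 ((430.95941162109375, 48.98030090332031), (128.95968627929688, 131.20404052734375), 19.81546974182129) [-160.9  212.2   25. ]
mate 695.5 ((526.6603393554688, -270.9439697265625), (84.94371795654297, 112.67459869384766), 77.36863708496094) [-31.  -95.5  35. ]
[427.08002414  43.9370912   25.        ] [[440.0, 89.0, 25.0], [465.0, 17.0, 25.0], [414.0, -2.0, 25.0], [389.0, 72.0, 25.0]]
height 14.558218235890763
height 15.563540951265281
```

```bash
python3 - <<'E'
from h import *
c=lambda p:np.array(p,float)/3.4+[240,120]
print(proj('side',np.array([[440,90,25],[440,90,0],[389,72,25],[389,72,0],[440,90,15]])).round(1))
s=cv2.imread('pics/s2.png')
print(s[190:212,364:382].max(2))
cv2.imwrite('pics/e2.png',cv2.resize(np.hstack([s[175:225,345:415],cv2.imread('pics/side0.png')[175:225,345:415]]),None,fx=5.5,fy=5.5,interpolation=cv2.INTER_CUBIC))
E
```

```text
[[371.  197.7]
 [370.5 205.2]
 [357.8 191.8]
 [357.5 199.3]
 [370.8 200.7]]
[[ 82  70 119 142 145 144 143 144 140 143 143 144 144 136 130 131 130 127]
 [ 91  77  99 141 142 143 145 141 142 144 144 144 118 108 103  95  99  92]
 [ 99  80  88 140 142 140 139 137 138 141 142 147  74  72  88  86  85  81]
 [ 93  87  74 120 146 143 141 139 140 140 144 133  67  64  68  84  85  83]
 [ 87  82  77  84 139 143 145 143 146 142 144 133  87  54  52  70  84  85]
 [ 71  75  73  66 120 145 144 142 144 143 145 145 129  95  60  55  74  91]
 [ 68  68  68  60  95 134 136 142 142 141 143 146 147 138 101  64  58  84]
 [ 81  69  64  63  85 121 140 139 135 145 148 146 148 146 136  98  67  53]
 [ 92  72  64  62  60 122 152 150 127 126 141 146 146 146 144 134 115  79]
 [102  71  65  63  61 106 119 139 114 129 144 142 142 144 144 139 145 123]
 [116  84  71  62  64  77  80  88  92 142 143 143 141 143 141 141 147 145]
 [113  91  67  66  66  60  86  90  91 138 141 145 143 143 147 144 141 145]
 [114 106  72  63  67  64  78  90  99 137 142 140 142 142 145 146 150 155]
 [110 114  82  70  62  63  73  89  99 141 142 144 140 144 149 150 153 156]
 [113 114  92  66  58  63  65  89 101 140 141 142 147 148 154 155 155 155]
 [115 112 101  70  65  65  60  84 113 138 140 147 152 151 152 154 150 152]
 [112 113 115  80  63  65  64  78 130 128 126 135 153 152 153 150 151 152]
 [115 113 116  85  67  61  62  81 119 100  94  95 122 142 154 151 150 151]
 [110 111 112  93  71  65  65  66  84  75  65  69  83 107 127 133 143 151]
 [113 115 110 103  74  62  61  63  61  67  61  60  70  69  81  87 114 131]
 [114 112 110 114  76  69  63  58  60  59  54  57  60  64  73  73  66  92]
 [111 113 113 111  88  69  65  63  74 111 107  90  58  57  66  61  62 108]]
```

View pics/e2.png

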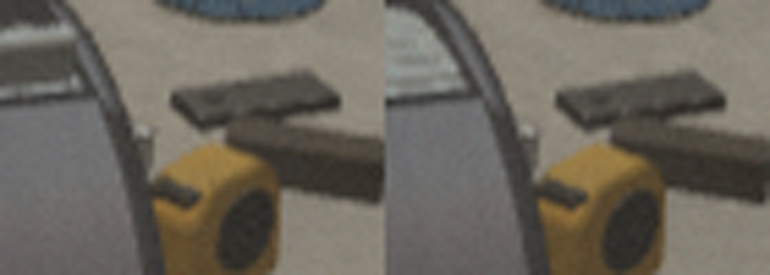

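To row units: 45 mm is 0.9, 40 mm is 0.8, -1.4 degrees / 60 = -0.0233.

Request:
drive_effector:
  offsets:
    - [0.74,0.18,0.4,0,0,-0.0233]
    - [0.74,0.18,0.8,0,0,0]
    - [0,0,0.9,0,0,0]
    - [0,0,0.9,0,0,0]
    - [0,0,0,0,0,0]
  finger_gap: 91
  squeeze: 30

```text
time_s: 8.0
ee_pos: [421.6, 40.5, 80.7]
ee_rot: [-179.4, -0.2, 109.1]
force: [0.6, -0.3, 0.9]
gripper_width: 91.0
gripper_force: 0.0
```

```bash
python3 -c "
from h import *
where();to([427,44.7,5],109.3)"
```

```text
t 8.0 box frame [-169.3  202.7   80.7] F [ 0.6 -0.3  0.9] w 91.0 rot [-179.4   -0.2  109.1]
tool delta [ 2.   7.3 75.7] ('rv', array([-0.61, -0.15, -0.18]))
```

To row units: 25 mm is 0.5, 15 mm is 0.3.

Request:
drive_effector:
  offsets:
    - [0.04,0.12,0.5,0,0,0]
    - [0,0,0.5,0,0,0]
    - [0,0,0.3,0,0,0]
    - [0,0,0.16,0,0,0]
    - [0,0,0,0,0,0]

```text
time_s: 8.5
ee_pos: [431.1, 44.8, 12.4]
ee_rot: [179.9, 0.0, 109.1]
force: [0.3, -0.1, -0.0]
gripper_width: 91.1
gripper_force: 0.0
```

```bash
python3 -c "
from h import *
where();to([427,44.7,5],109.3)"
```

```text
t 8.5 box frame [-160.3  208.    12.4] F [ 0.3 -0.1 -0. ] w 91.1 rot [179.9   0.  109.1]
tool delta [ 1.3 -3.9  7.4] ('rv', array([ 0.06,  0.01, -0.21]))
```

Request:
drive_effector:
  offsets:
    - [0,0,0,0,0,0]
    - [0,0,0,0,0,0]
    - [0,0,0,0,0,0]
    - [0,0,0,0,0,0]
    - [0,0,0,0,0,0]
    - [0,0,0,0,0,0]
    - [0,0,0,0,0,0]
    - [0,0,0,0,0,0]
  finger_gap: 40
  squeeze: 30

```text
time_s: 9.3
ee_pos: [430.7, 45.5, 12.3]
ee_rot: [179.9, 0.0, 109.2]
force: [2.9, 1.7, 2.5]
gripper_width: 50.6
gripper_force: 29.8
```

To row units: 4 mm is 0.08, 3 mm is 0.06.

Request:
drive_effector:
  offsets:
    - [0,0,0,0,0,0]
    - [0,0,0,0,0,0]
    - [0,0,0.06,0,0,0]
    - [0,0,0.08,0,0,0]
    - [0,0,0,0,0,0]
  finger_gap: 62

```text
time_s: 9.8
ee_pos: [428.9, 45.2, 4.2]
ee_rot: [-179.9, -0.0, 109.2]
force: [0.4, -0.5, -0.1]
gripper_width: 61.5
gripper_force: 0.0
```

Request:
drive_effector:
  offsets:
    - [0,0,0,0,0,0]
    - [0,0,0,0,0,0]
    - [0,0,0,0,0,0]
    - [0,0,0,0,0,0]
    - [0,0,0,0,0,0]
    - [0,0,0,0,0,0]
  finger_gap: 40
  squeeze: 45

```text
time_s: 10.4
ee_pos: [429.6, 45.2, 4.9]
ee_rot: [-180.0, -0.0, 109.2]
force: [0.4, -0.1, -2.9]
gripper_width: 50.7
gripper_force: 44.9
```

Request:
drive_effector:
  offsets:
    - [0,0,-0.2,0,0,0]
    - [0,0,-0.6,0,0,0]
    - [0,0,-0.9,0,0,0]
    - [0,0,-0.9,0,0,0]
    - [0,0,-0.9,0,0,0]
    - [0,0,-0.6,0,0,0]
    - [0,0,0,0,0,0]

```text
time_s: 11.1
ee_pos: [431.7, 45.4, 214.3]
ee_rot: [179.5, 0.1, 109.2]
force: [0.8, 0.2, -5.1]
gripper_width: 50.7
gripper_force: 44.9
```

```bash
python3 -c "
from h import *
where();to(W([-64,67,210]),np.degrees(box[2])+90)"
```

```text
t 11.1 box frame [-159.7  208.7  214.3] F [ 0.8  0.2 -5.1] w 50.7 rot [1.795e+02 1.000e-01 1.092e+02]
tool delta [-169.    25.7    4.9] ('rv', array([5.500e-01, 1.000e-02, 2.538e+01]))
```

To row units: 8.45 degrees / 60 = 0.1408.

Request:
drive_effector:
  offsets:
    - [0,0,0,0,0,0.1408]
    - [0,0,0,0,0,0.1408]
    - [0,0,0,0,0,0.1408]
    - [0,0,0,0,0,0]

```text
time_s: 11.5
ee_pos: [427.9, 45.1, 207.9]
ee_rot: [-179.7, 0.0, 83.8]
force: [-1.1, -0.0, -4.6]
gripper_width: 50.6
gripper_force: 44.9
```

```bash
python3 -c "
from h import *
where();to(W([-64,67,210]),np.degrees(box[2])+90)"
```

```text
t 11.5 box frame [-163.5  208.   207.9] F [-1.1 -0.  -4.6] w 50.6 rot [-179.7    0.    83.8]
tool delta [-141.1   99.4   -2.4] ('rv', array([-0.27,  0.05,  0.05]))
```

Request:
drive_effector:
  offsets:
    - [-0.6,0.4,-0.08,0,0,0]
    - [-0.6,0.4,-0.06,0,0,0]
    - [-0.6,0.4,0,0,0,0]
    - [-0.6,0.4,0,0,0,0]
    - [-0.42,0.38,0,0,0,0]
    - [0,0,0,0,0,0]
    - [0,0,0,0,0,0]

```text
time_s: 12.2
ee_pos: [511.9, -105.7, 215.1]
ee_rot: [-179.8, -0.1, 83.9]
force: [0.2, -0.1, -4.4]
gripper_width: 50.4
gripper_force: 44.9
```

Request:
drive_effector:
  offsets:
    - [0,0,0.4,0,0,0]
    - [0,0,0.5,0,0,0]
    - [0,0,0.5,0,0,0]
    - [0,0,0.5,0,0,0]
    - [0,0,0,0,0,0]
    - [0,0,0,0,0,0]

```text
time_s: 12.8
ee_pos: [512.4, -104.8, 122.0]
ee_rot: [-179.9, -0.0, 83.9]
force: [0.5, -0.5, -5.6]
gripper_width: 50.5
gripper_force: 44.9
```

```bash
python3 - <<'E'
from h import *
t=optics.grab_frame('top'); s=optics.grab_frame('side')
cv2.imwrite('pics/g1.png',cv2.resize(t[90:280,280:470],None,fx=3.1,fy=3.1,interpolation=cv2.INTER_CUBIC))
where(); to(W([-64,67,60]),np.degrees(box[2])+90)
E
```

```text
t 12.9 box frame [-61.8  67.7 123.4] F [ 0.3 -0.5 -4.9] w 50.4 rot [179.8   0.   83.9]
tool delta [-0.7 -2.4 63.4] ('rv', array([0.15, 0.01, 0.1 ]))
```

View pics/g1.png

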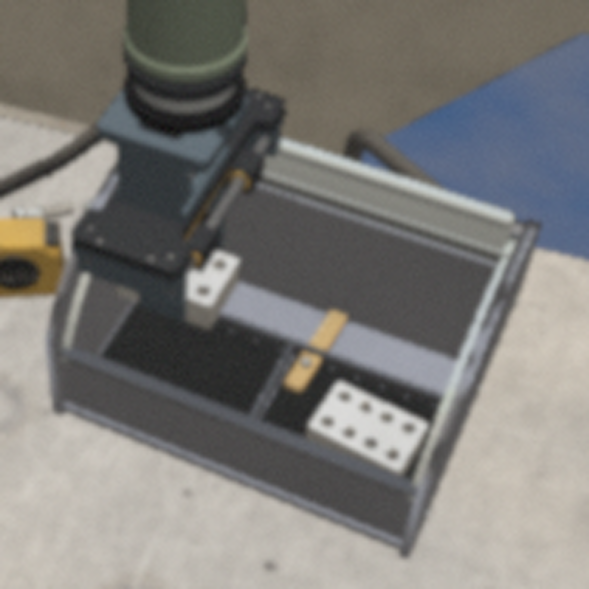

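To row units: 25 mm is 0.5, 20 mm is 0.4.

Request:
drive_effector:
  offsets:
    - [0,-0.04,0.4,0,0,0]
    - [0,0,0.5,0,0,0]
    - [0,0,0.5,0,0,0]
    - [0,0,0.3,0,0,0]
    - [0,0,0.16,0,0,0]
    - [0,0,0,0,0,0]
    - [0,0,0,0,0,0]

```text
time_s: 13.6
ee_pos: [512.1, -105.6, 30.1]
ee_rot: [179.9, 0.0, 83.8]
force: [0.0, 0.6, -4.8]
gripper_width: 50.6
gripper_force: 44.9
```

Request:
drive_effector:
  offsets:
    - [0,0,0.06,0,0,0]
    - [0,0,0.06,0,0,0]
    - [0,0,0,0,0,0]
    - [0,0,0,0,0,0]

```text
time_s: 14.0
ee_pos: [511.0, -105.4, 23.0]
ee_rot: [180.0, -0.0, 83.8]
force: [-0.0, -0.4, -4.5]
gripper_width: 50.2
gripper_force: 44.9
```

```bash
python3 -c "
from h import *
where()"
```

```text
t 14.0 box frame [-64.6  67.4  23. ] F [-0.  -0.4 -4.5] w 50.2 rot [180.   -0.   83.8]
```

To row units: 2 mm is 0.04, 1 mm is 0.02.

Request:
drive_effector:
  offsets:
    - [0,0,0.04,0,0,0]
    - [0,0,0.04,0,0,0]
    - [0,0,0.02,0,0,0]
    - [0,0,0,0,0,0]

```text
time_s: 14.4
ee_pos: [510.8, -105.3, 17.7]
ee_rot: [-180.0, -0.0, 83.8]
force: [-0.1, -0.9, -5.3]
gripper_width: 50.4
gripper_force: 44.9
```

Request:
drive_effector:
  offsets:
    - [0,0,0.02,0,0,0]
    - [0,0,0.02,0,0,0]
    - [0,0,0,0,0,0]
    - [0,0,0,0,0,0]

```text
time_s: 14.8
ee_pos: [510.9, -105.4, 15.9]
ee_rot: [180.0, -0.0, 83.8]
force: [-0.5, 0.8, -4.4]
gripper_width: 50.4
gripper_force: 44.9
```

Request:
drive_effector:
  offsets:
    - [0,0,0.02,0,0,0]
    - [0,0,0,0,0,0]
    - [0,0,0,0,0,0]

```text
time_s: 15.1
ee_pos: [510.9, -105.4, 14.9]
ee_rot: [-180.0, -0.0, 83.8]
force: [-0.4, 0.4, -5.2]
gripper_width: 50.6
gripper_force: 44.9
```

To row units: 1 mm is 0.02.

Request:
drive_effector:
  offsets:
    - [0,0,0.02,0,0,0]
    - [0,0,0,0,0,0]
    - [0,0,0,0,0,0]

```text
time_s: 15.4
ee_pos: [510.9, -105.3, 14.9]
ee_rot: [180.0, -0.0, 83.8]
force: [-2.0, 0.3, 6.1]
gripper_width: 50.7
gripper_force: 44.9
```

Request:
drive_effector:
  offsets:
    - [0,0,0.014,0,0,0]
    - [0,0,0,0,0,0]
    - [0,0,0,0,0,0]

```text
time_s: 15.7
ee_pos: [511.0, -105.4, 14.9]
ee_rot: [180.0, -0.0, 83.8]
force: [-4.4, 1.1, 11.8]
gripper_width: 50.3
gripper_force: 44.9
```

To row units: -0.7 mm is -0.014.

Request:
drive_effector:
  offsets:
    - [0,0,-0.014,0,0,0]
    - [0,0,0,0,0,0]
    - [0,0,0,0,0,0]
    - [0,0,0,0,0,0]
  finger_gap: 60

```text
time_s: 16.1
ee_pos: [511.1, -105.4, 13.8]
ee_rot: [180.0, -0.0, 83.8]
force: [-0.7, -0.1, -0.2]
gripper_width: 60.5
gripper_force: 0.0
```

Request:
drive_effector:
  offsets:
    - [0,0,-0.1,0,0,0]
    - [0,0,-0.3,0,0,0]
    - [0,0,-0.6,0,0,0]
    - [0,0,-0.9,0,0,0]
    - [0,0,-0.9,0,0,0]
    - [0,0,-0.9,0,0,0]
    - [0,0,-0.6,0,0,0]
    - [0,0,0,0,0,0]

```text
time_s: 16.9
ee_pos: [513.5, -106.0, 234.2]
ee_rot: [179.4, 0.1, 83.8]
force: [-0.2, 0.1, -0.7]
gripper_width: 60.1
gripper_force: 0.0
```

```bash
python3 - <<'E'
from h import *
t=optics.grab_frame('top')
cv2.imwrite('pics/h1.png',cv2.resize(t[90:280,280:470],None,fx=3.1,fy=3.1,interpolation=cv2.INTER_CUBIC))
where(); to(W([69,0,230]),np.degrees(box[2])+90)
E
```

```text
t 16.95 box frame [-63.5  67.3 231.3] F [ 0.1 -0.7 -0.3] w 59.8 rot [179.7   0.   83.8]
tool delta [-67.4 132.5   2. ] ('rv', array([0.3 , 0.03, 0.04]))
```

View pics/h1.png

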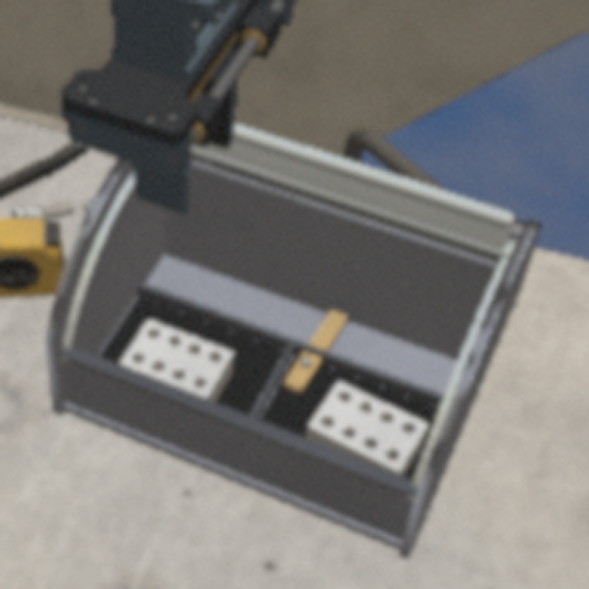

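To row units: 36 mm is 0.72, -17 mm is -0.34.

Request:
drive_effector:
  offsets:
    - [-0.34,0.72,0,0,0,0]
    - [-0.34,0.72,0,0,0,0]
    - [-0.34,0.72,0,0,0,0]
    - [-0.32,0.72,0,0,0,0]
    - [0,0,0,0,0,0]
    - [0,0,0,0,0,0]
  finger_gap: 0

```text
time_s: 17.55
ee_pos: [646.1, -187.4, 226.0]
ee_rot: [-179.7, -0.1, 83.8]
force: [-0.9, -0.2, -0.3]
gripper_width: 14.7
gripper_force: 0.0
```

```bash
python3 -c "
from h import *
where()"
```

```text
t 17.55 box frame [ 78.6   0.5 226. ] F [-0.9 -0.2 -0.3] w 14.7 rot [-1.797e+02 -1.000e-01  8.380e+01]
```

Request:
drive_effector:
  offsets:
    - [0,0,0.5,0,0,0]
    - [0,0,0.4,0,0,0]
    - [0,0,0.2,0,0,0]
    - [0,0,0.12,0,0,0]
    - [0,0,0,0,0,0]
    - [0,0,0,0,0,0]

```text
time_s: 18.15
ee_pos: [647.2, -187.5, 169.0]
ee_rot: [179.9, 0.0, 83.8]
force: [-0.2, 0.3, -0.1]
gripper_width: 0.6
gripper_force: 0.0
```

```bash
python3 -c "
from h import *
where()"
```

```text
t 18.15 box frame [ 79.7   0.6 169. ] F [-0.2  0.3 -0.1] w 0.6 rot [179.9   0.   83.8]
```

To row units: -10 mm is -0.2, 2 mm is 0.04.

Request:
drive_effector:
  offsets:
    - [0,-0.2,0.04,0,0,0]
    - [0,-0.2,0,0,0,0]
    - [0,-0.2,0,0,0,0]
    - [0,-0.2,0,0,0,0]
    - [0,-0.2,0,0,0,0]

```text
time_s: 18.65
ee_pos: [600.5, -182.9, 169.5]
ee_rot: [179.3, 0.1, 83.8]
force: [6.5, -1.0, 4.5]
gripper_width: 0.3
gripper_force: 3.4
```

```bash
python3 -c "
from h import *
where()"
```

```text
t 18.65 box frame [ 32.8   0.  169.5] F [ 6.5 -1.   4.5] w 0.3 rot [1.793e+02 1.000e-01 8.380e+01]
```

Request:
drive_effector:
  offsets:
    - [0,-0.2,0,0,0,0]
    - [0,-0.2,0,0,0,0]
    - [0,-0.2,0,0,0,0]
    - [0,-0.2,0,0,0,0]
    - [0,-0.2,0,0,0,0]
    - [0,0,0,0,0,0]

```text
time_s: 19.25
ee_pos: [546.6, -176.8, 166.8]
ee_rot: [179.9, 0.0, 83.8]
force: [0.7, -1.0, 0.5]
gripper_width: 0.5
gripper_force: 0.4
```

```bash
python3 -c "
from h import *
where()"
```

```text
t 19.25 box frame [-21.4   0.3 166.8] F [ 0.7 -1.   0.5] w 0.5 rot [179.9   0.   83.8]
```

Careful with the scale: shifts go in shares of 50 mm and turns go in shares of 60 degrees. That gives: -10 mm is -0.2, -8 mm is -0.16.

Request:
drive_effector:
  offsets:
    - [0,-0.2,0.04,0,0,0]
    - [0,-0.2,0.06,0,0,0]
    - [0,-0.2,0.06,0,0,0]
    - [0,-0.2,0.08,0,0,0]
    - [0,-0.16,0.08,0,0,0]
    - [0,0,0,0,0,0]

```text
time_s: 19.85
ee_pos: [497.9, -171.2, 149.2]
ee_rot: [-179.9, -0.0, 83.8]
force: [1.5, 0.9, -0.7]
gripper_width: 0.4
gripper_force: 0.5
```

```bash
python3 -c "
from h import *
where()"
```

```text
t 19.85 box frame [-70.4   0.6 149.2] F [ 1.5  0.9 -0.7] w 0.4 rot [-179.9   -0.    83.8]
```

To row units: -20 mm is -0.4, -15 mm is -0.3.

Request:
drive_effector:
  offsets:
    - [0,0.06,0,0,0,0]
    - [0,0,-0.3,0,0,0]
    - [0,0,-0.4,0,0,0]
    - [0,-0.3,0,0,0,0]
    - [0,-0.4,0,0,0,0]
    - [0,0,0,0,0,0]

```text
time_s: 20.45
ee_pos: [465.2, -167.6, 184.9]
ee_rot: [-179.8, -0.0, 83.8]
force: [-0.5, 0.1, 0.7]
gripper_width: 0.5
gripper_force: 0.0
```

```bash
python3 -c "
from h import *
where()"
```

```text
t 20.45 box frame [-103.3    0.6  184.9] F [-0.5  0.1  0.7] w 0.5 rot [-179.8   -0.    83.8]
```

Request:
drive_effector:
  offsets:
    - [0,0,0.16,0,0,0]
    - [0,0,0.16,0,0,0]
    - [0,0,0.12,0,0,0]
    - [0,-0.1,0.12,0,0,0]
    - [0,-0.1,0.12,0,0,0]
    - [0,0,0,0,0,0]

```text
time_s: 21.05
ee_pos: [456.5, -166.6, 149.8]
ee_rot: [-179.8, -0.0, 83.8]
force: [-0.3, 0.5, 0.7]
gripper_width: 0.5
gripper_force: 0.0
```

```bash
python3 -c "
from h import *
where()"
```

```text
t 21.05 box frame [-112.1    0.7  149.8] F [-0.3  0.5  0.7] w 0.5 rot [-179.8   -0.    83.8]
```

To row units: -20 mm is -0.4, -15 mm is -0.3.

Request:
drive_effector:
  offsets:
    - [0,0,-0.4,0,0,0]
    - [0,0,-0.3,0,0,0]
    - [0,0.28,0,0,0,0]
    - [0,0,0.2,0,0,0]
    - [0,0,0.12,0,0,0]
    - [0,0,0,0,0,0]

```text
time_s: 21.65
ee_pos: [470.4, -167.9, 167.5]
ee_rot: [-179.7, -0.1, 83.8]
force: [0.7, -0.6, 0.1]
gripper_width: 0.4
gripper_force: 0.0
```

```bash
python3 -c "
from h import *
where()"
```

```text
t 21.65 box frame [-98.1   0.8 167.5] F [ 0.7 -0.6  0.1] w 0.4 rot [-1.797e+02 -1.000e-01  8.380e+01]
```

Request:
drive_effector:
  offsets:
    - [0,0,0.08,0,0,0]
    - [0,0,0.06,0,0,0]
    - [0,0,0,0,0,0]

```text
time_s: 21.95
ee_pos: [471.0, -168.4, 163.0]
ee_rot: [-179.9, -0.0, 83.8]
force: [-2.0, -0.1, 2.9]
gripper_width: 0.7
gripper_force: 1.7
```

```bash
python3 -c "
from h import *
where()"
```

```text
t 21.95 box frame [-97.4   0.4 163. ] F [-2.  -0.1  2.9] w 0.7 rot [-179.9   -0.    83.8]
```

To row units: 10 mm is 0.2, -4 mm is -0.08.

Request:
drive_effector:
  offsets:
    - [0,0,-0.08,0,0,0]
    - [0,0.2,0,0,0,0]
    - [0,0,0.06,0,0,0]
    - [0,0,0.06,0,0,0]
    - [0,0,0,0,0,0]

```text
time_s: 22.45
ee_pos: [480.4, -169.8, 162.5]
ee_rot: [-179.8, 0.0, 83.8]
force: [-7.3, 0.1, 14.6]
gripper_width: 0.3
gripper_force: 7.5
```

```bash
python3 -c "
from h import *
where()"
```

```text
t 22.45 box frame [-8.800e+01  1.000e-01  1.625e+02] F [-7.3  0.1 14.6] w 0.3 rot [-179.8    0.    83.8]
```

Request:
drive_effector:
  offsets:
    - [0,-0.12,0.1,0,0,0]
    - [0,-0.12,0.1,0,0,0]
    - [0,-0.1,0.1,0,0,0]
    - [0,0,0,0,0,0]

```text
time_s: 22.85
ee_pos: [459.6, -167.3, 146.8]
ee_rot: [-179.4, 0.0, 83.9]
force: [-14.8, -0.3, 17.3]
gripper_width: 0.3
gripper_force: 8.5
```

```bash
python3 -c "
from h import *
where()"
```

```text
t 22.85 box frame [-108.9    0.2  146.8] F [-14.8  -0.3  17.3] w 0.3 rot [-179.4    0.    83.9]
```

To row units: -20 mm is -0.4, 16 mm is 0.32.

Request:
drive_effector:
  offsets:
    - [0,-0.08,0,0,0,0]
    - [0,0,-0.4,0,0,0]
    - [0,0,-0.3,0,0,0]
    - [0,0.32,0,0,0,0]
    - [0,0.4,0,0,0,0]
    - [0,0,0.12,0,0,0]
    - [0,0,0,0,0,0]

```text
time_s: 23.55
ee_pos: [495.8, -170.8, 173.4]
ee_rot: [-179.8, -0.0, 83.8]
force: [-0.2, 0.4, 1.1]
gripper_width: 0.3
gripper_force: 0.0
```

```bash
python3 -c "
from h import *
where()"
```

```text
t 23.55 box frame [-72.6   0.7 173.4] F [-0.2  0.4  1.1] w 0.3 rot [-179.8   -0.    83.8]
```

Request:
drive_effector:
  offsets:
    - [0,0,0.1,0,0,0]
    - [0,0,0.08,0,0,0]
    - [0,0,0.06,0,0,0]
    - [0,0,0,0,0,0]

```text
time_s: 23.95
ee_pos: [496.1, -171.1, 162.4]
ee_rot: [-179.9, -0.0, 83.8]
force: [-0.1, 0.4, 0.4]
gripper_width: 0.8
gripper_force: 0.0
```

```bash
python3 -c "
from h import *
where()"
```

```text
t 23.95 box frame [-72.2   0.5 162.4] F [-0.1  0.4  0.4] w 0.8 rot [-179.9   -0.    83.8]
```

To row units: -5 mm is -0.1, -4 mm is -0.08.

Request:
drive_effector:
  offsets:
    - [0,-0.08,0.06,0,0,0]
    - [0,-0.1,0.06,0,0,0]
    - [0,-0.1,0.06,0,0,0]
    - [0,0,0,0,0,0]

```text
time_s: 24.35
ee_pos: [481.6, -169.4, 153.5]
ee_rot: [-179.9, -0.0, 83.8]
force: [0.2, -0.3, 0.2]
gripper_width: 0.1
gripper_force: 0.0
```

```bash
python3 -c "
from h import *
where()"
```

```text
t 24.35 box frame [-86.9   0.5 153.5] F [ 0.2 -0.3  0.2] w 0.1 rot [-179.9   -0.    83.8]
```

Request:
drive_effector:
  offsets:
    - [0,-0.1,0.08,0,0,0]
    - [0,-0.1,0.08,0,0,0]
    - [0,0,0,0,0,0]

```text
time_s: 24.65
ee_pos: [471.6, -168.3, 145.3]
ee_rot: [-179.9, -0.0, 83.8]
force: [0.1, -0.6, 1.1]
gripper_width: 0.6
gripper_force: 0.0
```

```bash
python3 -c "
from h import *
where()"
```

```text
t 24.65 box frame [-96.8   0.6 145.3] F [ 0.1 -0.6  1.1] w 0.6 rot [-179.9   -0.    83.8]
```

To row units: -4 mm is -0.08.

Request:
drive_effector:
  offsets:
    - [0,-0.08,0.08,0,0,0]
    - [0,-0.08,0.08,0,0,0]
    - [0,0,0,0,0,0]

```text
time_s: 24.95
ee_pos: [465.0, -167.9, 137.7]
ee_rot: [180.0, 0.0, 83.8]
force: [1.6, -0.5, -0.2]
gripper_width: 0.4
gripper_force: 0.6
```

```bash
python3 -c "
from h import *
where()"
```

```text
t 24.95 box frame [-103.5    0.3  137.7] F [ 1.6 -0.5 -0.2] w 0.4 rot [180.    0.   83.8]
```

Request:
drive_effector:
  offsets:
    - [0,-0.08,0.08,0,0,0]
    - [0,-0.08,0.08,0,0,0]
    - [0,0,0,0,0,0]

```text
time_s: 25.25
ee_pos: [456.4, -166.8, 129.3]
ee_rot: [-180.0, -0.0, 83.8]
force: [1.7, 0.1, -1.0]
gripper_width: 0.5
gripper_force: 0.8
```

```bash
python3 -c "
from h import *
where()"
```

```text
t 25.25 box frame [-112.1    0.4  129.3] F [ 1.7  0.1 -1. ] w 0.5 rot [-180.    -0.    83.8]
```

To row units: 4 mm is 0.08, -3 mm is -0.06.

Request:
drive_effector:
  offsets:
    - [0,-0.06,0.08,0,0,0]
    - [0,-0.06,0.08,0,0,0]
    - [0,0,0,0,0,0]

```text
time_s: 25.55
ee_pos: [449.9, -166.0, 121.2]
ee_rot: [-179.9, -0.0, 83.8]
force: [0.8, -0.4, 0.9]
gripper_width: 0.4
gripper_force: 0.4
```

```bash
python3 -c "
from h import *
where()"
```

```text
t 25.55 box frame [-118.7    0.5  121.2] F [ 0.8 -0.4  0.9] w 0.4 rot [-179.9   -0.    83.8]
```

Request:
drive_effector:
  offsets:
    - [0,-0.04,0.08,0,0,0]
    - [0,-0.04,0.08,0,0,0]
    - [0,0,0,0,0,0]

```text
time_s: 25.85
ee_pos: [446.4, -165.7, 113.2]
ee_rot: [-179.9, -0.0, 83.8]
force: [-0.0, -0.6, -0.3]
gripper_width: 0.7
gripper_force: 0.5
```

```bash
python3 -c "
from h import *
where()"
```

```text
t 25.85 box frame [-122.3    0.4  113.2] F [-0.  -0.6 -0.3] w 0.7 rot [-179.9   -0.    83.8]
```

To row units: -4 mm is -0.08, 3 mm is 0.06.

Request:
drive_effector:
  offsets:
    - [0,-0.08,0.06,0,0,0]
    - [0,-0.08,0.06,0,0,0]
    - [0,0,0,0,0,0]

```text
time_s: 26.15
ee_pos: [439.2, -165.0, 107.7]
ee_rot: [180.0, -0.0, 83.8]
force: [3.2, -1.1, 0.1]
gripper_width: 0.3
gripper_force: 1.3
```

```bash
python3 -c "
from h import *
where()"
```

```text
t 26.15 box frame [-129.5    0.4  107.7] F [ 3.2 -1.1  0.1] w 0.3 rot [180.   -0.   83.8]
```

Request:
drive_effector:
  offsets:
    - [0,-0.06,0.04,0,0,0]
    - [0,-0.06,0.04,0,0,0]
    - [0,0,0,0,0,0]

```text
time_s: 26.45
ee_pos: [433.6, -164.5, 104.3]
ee_rot: [179.9, 0.0, 83.8]
force: [3.8, -1.2, 2.0]
gripper_width: 0.2
gripper_force: 1.8
```

```bash
python3 - <<'E'
from h import *
where(); t=optics.grab_frame('top'); cv2.imwrite('pics/k1.png',t)
g=cv2.cvtColor(t,cv2.COLOR_BGR2GRAY)
for y in(-110,-90,80,100,115):
    print(y,[(ph,int(g[int(round(v)),int(round(u))])) for ph in range(24,60,2) for u,v in proj('top',W([-166*np.cos(np.radians(ph)),y,18+166*np.sin(np.radians(ph))])) ])
E
```

```text
t 26.45 box frame [-135.1    0.2  104.3] F [ 3.8 -1.2  2. ] w 0.2 rot [179.9   0.   83.8]
-110 [(24, 76), (26, 111), (28, 182), (30, 203), (32, 191), (34, 158), (36, 164), (38, 159), (40, 178), (42, 160), (44, 187), (46, 188), (48, 160), (50, 197), (52, 184), (54, 196), (56, 200), (58, 152)]
-90 [(24, 73), (26, 93), (28, 163), (30, 198), (32, 194), (34, 165), (36, 167), (38, 168), (40, 176), (42, 151), (44, 183), (46, 185), (48, 176), (50, 196), (52, 168), (54, 203), (56, 200), (58, 157)]
80 [(24, 75), (26, 75), (28, 87), (30, 120), (32, 110), (34, 110), (36, 147), (38, 156), (40, 173), (42, 166), (44, 178), (46, 182), (48, 150), (50, 194), (52, 182), (54, 188), (56, 138), (58, 90)]
100 [(24, 75), (26, 86), (28, 163), (30, 200), (32, 195), (34, 158), (36, 165), (38, 156), (40, 174), (42, 162), (44, 176), (46, 179), (48, 149), (50, 194), (52, 186), (54, 188), (56, 201), (58, 155)]
115 [(24, 78), (26, 84), (28, 180), (30, 201), (32, 185), (34, 175), (36, 167), (38, 155), (40, 175), (42, 166), (44, 184), (46, 185), (48, 164), (50, 193), (52, 174), (54, 183), (56, 198), (58, 155)]
```

To row units: -10 mm is -0.2, -9 mm is -0.18.

Request:
drive_effector:
  offsets:
    - [0,0.08,-0.08,0,0,0]
    - [0,0,-0.2,0,0,0]
    - [0,-0.18,0,0,0,0]
    - [0,0,0.06,0,0,0]
    - [0,0,0.06,0,0,0]
    - [0,0,0,0,0,0]

```text
time_s: 27.1
ee_pos: [427.4, -163.5, 111.3]
ee_rot: [-179.9, -0.0, 83.8]
force: [-0.3, -0.4, -0.2]
gripper_width: 0.5
gripper_force: 0.0
```

```bash
python3 -c "
from h import *
where()"
```

```text
t 27.1 box frame [-141.4    0.5  111.3] F [-0.3 -0.4 -0.2] w 0.5 rot [-179.9   -0.    83.8]
```

Request:
drive_effector:
  offsets:
    - [0,0,0.06,0,0,0]
    - [0,0,0.04,0,0,0]
    - [0,0,0,0,0,0]

```text
time_s: 27.4
ee_pos: [427.9, -163.7, 106.5]
ee_rot: [-179.9, -0.0, 83.8]
force: [-0.4, -0.6, 0.0]
gripper_width: 0.3
gripper_force: 0.0
```

```bash
python3 -c "
from h import *
where()"
```

```text
t 27.4 box frame [-140.8    0.4  106.5] F [-0.4 -0.6  0. ] w 0.3 rot [-179.9   -0.    83.8]
```

To row units: 1.5 mm is 0.03.

Request:
drive_effector:
  offsets:
    - [0,0,0.03,0,0,0]
    - [0,0,0.03,0,0,0]
    - [0,0,0,0,0,0]
    - [0,0,0,0,0,0]

```text
time_s: 27.8
ee_pos: [428.3, -163.8, 105.1]
ee_rot: [180.0, 0.0, 83.8]
force: [-2.2, 0.2, 9.1]
gripper_width: 1.1
gripper_force: 4.5
```

Request:
drive_effector:
  offsets:
    - [0,0,0.04,0,0,0]
    - [0,0,0,0,0,0]
    - [0,0,0,0,0,0]

```text
time_s: 28.1
ee_pos: [428.4, -163.9, 104.9]
ee_rot: [179.9, 0.0, 83.8]
force: [-6.4, 1.7, 23.0]
gripper_width: 0.6
gripper_force: 11.6
```

Request:
drive_effector:
  offsets:
    - [0,0,0.04,0,0,0]
    - [0,0,0,0,0,0]
    - [0,0,0,0,0,0]

```text
time_s: 28.4
ee_pos: [428.4, -163.9, 104.7]
ee_rot: [179.9, 0.0, 83.8]
force: [-10.2, 3.8, 38.3]
gripper_width: 0.3
gripper_force: 18.9
```

To row units: -40 mm is -0.8, -30 mm is -0.6.

Request:
drive_effector:
  offsets:
    - [0,0,-0.08,0,0,0]
    - [0,-0.04,-0.2,0,0,0]
    - [0,-0.2,-0.6,0,0,0]
    - [0,-0.4,-0.8,0,0,0]
    - [0,-0.6,-0.8,0,0,0]
    - [0,-0.2,0,0,0,0]
    - [0,0,0,0,0,0]
    - [0,0,0,0,0,0]

```text
time_s: 29.2
ee_pos: [356.4, -155.9, 223.1]
ee_rot: [-179.9, -0.0, 83.8]
force: [0.7, 0.1, -0.2]
gripper_width: 0.2
gripper_force: 0.0
```

```bash
python3 - <<'E'
from h import *
t=optics.grab_frame('top')[90:290,170:470]; s=optics.grab_frame('side')[150:290,225:425]
t=cv2.resize(t,(450,300)); s=cv2.resize(s,(350,245)); o=np.zeros((300,800,3),np.uint8); o[:,:450]=t; o[:245,450:]=s; cv2.imwrite('pics/z.png',o)
E
```

```text
(no output)
```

View pics/z.png

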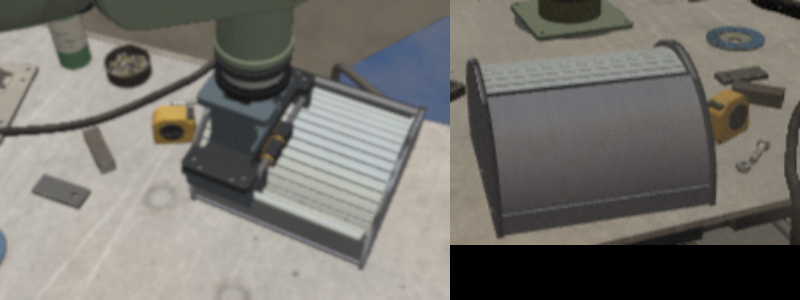

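The cover is down on the apron, with the rail at about (350,235) in the top view. The rail no longer shows above the box in the side view. The bystanders have not moved and the arm is clear.

```bash
python3 -c "
from workcell import env, optics, job_done
print(job_done())"
```

```text
the job is handed in; nothing more can be done
None
```

The setup block lies flat in the left compartment beside its mate, the cover is pressed fully down to its stop, and the job was handed in at about 29 s of the 70 s; no verdict came back.

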